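# Point out the cap, the open bottle and its tin

### The arm

A 6-joint arm with a two-finger parallel gripper is mounted at the origin on a cart in front of the work surface, level with it; the furniture and walls round the work are solid. World frame = base frame: x ahead of the robot, y to its left, z up, the work surface at z = 0. Lengths are in mm, angles in rad, forces in N, time in s.
With the tool pointing down it reaches from about 350 to 975 mm from the base axis. Payload 7.1 kg.
Tool frame: the origin (TCP) lies between the finger pads; the fingertips stand 17 mm ahead of it and the grasp point (between the pads) lies 2 mm behind it (tip_reach is the y of the fingertips in the tool frame, in mm); y points along the fingers, x is the direction in which the jaws open and shut, and the axes are right-handed (so a half turn about y gives the same grasp; the last joint's range is limited). The gripper opens to 88 mm and grips with 3 to 60 N. Pads are 20 mm wide; open, the fingers measure 115 mm over their backs; the gripper's body (75 mm by 178 mm) begins 61 mm behind the grasp point.
Start: joints at [-1.278, 0.423, 1.63, -0, 1.089, -0.019], TCP at [191.75, -594.842, 239.675] pointing down, gripper open.
Joint ranges: [-3, 3], [-0.9, 2.11], [0.09, 2.58], [-1.31, 4.45], [0.11, 2.69], [-2.54, 2.54]. Speed limits (rad/s): [2.39, 2.39, 3.01, 3.14, 3.14, 3.14].

### API

Orientations are given as a rotation vector (axis times angle).
In Python, from workcell import get_obs, get_image, camera_model, close_job, silhouettes, tip_of, tip_reach gives the robot as it stands. The module is installed in compiled form; this text tells all that it offers.
- The arm moves only by the tool arm_command, never from a script. Its argument "targets" is a list of rows, each a list of 4 numbers: the shift along the tool's x, y, z in mm, then the turn about the tool's y in rad. A call has 1 to 20 rows; each row shifts and turns the commanded pose from where the row before left it, along the tool's axes as they then stand; what a row does not reach is not made up. A row lasts 1/12 s, in which the tool goes at most 41.7 mm and 7.16 degrees, less where a joint would pass 70% of its speed; a pose out of reach is approached as far as the arm can. A call is refused whole if a number of a shift passes 41.7 or a number of a turn 0.125, either way. A call with a gripper value outside its range is refused whole. "gripper" is the opening in per cent of the stroke, from 0 (shut) to 100 (fully open), set as the call begins (left out, the last holds). The fingers move at their own pace and stop on an object; the grip force is fixed at half the most. Time passes only in rows, so rows that do not move let the fingers close. It gives the time, the measured TCP pose, the force and the opening at its end, in the units of the state.
- get_obs(): the state, without advancing time (a new reading comes with each control period).
- get_image(name): name is "scene" or "side" or "wrist"; returns the picture (384x512x3 uint8, blue, green, red); there is no depth.
- camera_model(name): a dict with "mtx" (3x3 intrinsics, pixels), "position" and "orientation" of the camera in the world. Camera axes: x right, y up, looking along -z (the intrinsics and any distortion apply to the point x, -y, -z); pixel columns grow to the right and rows downward; lengths in mm; the calibration is good to about 2 mm. A picture is of the moment at which its call begins: read the wrist's pose just before it. camera_model takes no time and is no camera call; for the wrist camera it gives the pose at the moment of the call.
- close_job(): hands the job in, once; it reports no verdict.
Trained networks look in the newest picture that a camera, given by its name, has taken for a name from the list of things; names that differ only in an ending like _2 or _b are one class to them, and where a whole thing is asked for, a point or a joint stands for the part that bears it (a point fixed in the world has none). Each returns a list of dicts, best first, with "conf" (0 to 1); they miss things now and then, are a little off and sometimes report something else, mostly with a low value. They report only what shows in the picture. A call takes as long as a camera call.
- silhouettes(camera, thing): "pixels" (384x512 bool, what is visible of it) and "at" ([column, row] in pixels, amid what is visible of it).
- tip_of(camera, thing): "at" ([column, row] in pixels: a listed point, or the origin of a listed thing).
The state is a dict: "t": time; "qpos": joint angles; "qvel": joint speeds; "joint_torque": joint torques, N m; "ee_pos": TCP position; "orientation": TCP orientation; "ft_force": force on the tool from outside, world axes, zero at the start; "moment": the same for the moment, N m; "width": finger opening in mm.
Only numpy, scipy, OpenCV 4.12 (cv2) and the standard library are available. Lean on these libraries where they do the work, as an engineer would, in place of code of your own. Each camera call takes 0.05 s, during which the arm holds its last target. There are 200 camera calls.

### The job

Show a colleague how the open bottle is to be put away, by pointing from straight above with the fingertips held a few centimetres over each thing: first at the loose black cap lying on the worktop, then at the mouth of that one of the two amber bottles in front of the robot which stands open, then at the middle of the low white tin standing by itself near the worktop's front edge (not the one among the boxes at the far left), in which that bottle shall stand. Pause over each for a second or two, and finish still pointing at the tin. Touch and move nothing at all, and do not point at the other amber bottle, which already has its cap on.

Things in the scene. Friction and masses are not known exactly. Their poses are not given: they have to be found in the camera images.
- loose_cap_top (a point): Loose black screw cap, a low black ring-like cup 36 mm across and 16 mm high, lying open side up on the worktop. This point is on its axis at the height of its top edge (16 mm above the worktop). z is up.
- open_bottle_mouth (a point): Amber glass bottle WITHOUT a cap, with dark dye runs on it: round, 75 mm across the body, 181 mm high, narrow bare glass neck, standing loose and upright on the worktop. This point is the centre of its mouth, at its very top (181 mm above the worktop). z is up.
- capped_bottle_top (a point): The other amber glass bottle, same body (75 mm across), 184 mm high, closed with a black screw cap 34 mm across. This point is the centre of the top of its cap, 184 mm above the worktop. Not to be pointed at. Either bottle may stand on the left or on the right.
- tin_rim (a point): Low round open tin, white outside and yellow-brown inside, 102 mm across and 54 mm high, loose, by itself near the front edge of the worktop; a like tin among the boxes at the far left is only scenery. This point is the centre of its open top, at rim height (54 mm above the worktop). z is up.
- cup_rim (a point): Blue translucent plastic cup, 69 mm across the rim and 76 mm high, loose on the worktop; a bystander. This point is the centre of its open top, 76 mm above the worktop. Cap, tin and cup change places with one another.

How it is judged:
By the outcome, as a careful person would: the job done as asked, in the order asked, and still so for the second after the job is handed in, with the robot touching nothing.
It also fails if it takes over 53 s, if anything falls off the work surface, if the arm or the gripper's body presses on something with over 40 N, if the wrist force passes 120 N, or if a joint passes its speed limit or range.

## Working session

There is one attempt and no reset: what is moved stays moved. The work goes in short steps, Python scripts to look and compute and a tool call to move; the robot and the scene stay as the last step left them, time stands still between calls to the robot, and variables do not carry over. Pictures are saved under pics/ and viewed, about 8 in all and at most 12, crops included, and the job is handed in when it is done.

Besides the shell and the picture viewer there is one more tool, called after ">>>" as name([rows], argument=value, ...), one row to a line, values as JSON. arm_command: Moves the arm, as the interface text tells. Its arguments: {"type":"object","properties":{"targets":{"type":"array","items":{"type":"array","items":{"type":"number"}}},"gripper":{"type":"number"}},"required":["targets"]}

```bash
mkdir -p pics
cat > h.py <<'E'
import numpy as np, cv2
from scipy.spatial.transform import Rotation as R
from workcell import *
def rot(o):
    o=np.array(o,float)
    return o if o.shape==(3,3) else (R.from_rotvec(o).as_matrix() if o.size==3 else R.from_quat(o).as_matrix())
def ray(m,p):
    d=m.get("dist",m.get("distortion"))
    u=cv2.undistortPoints(np.array([[p]],float),np.array(m["mtx"],float),None if d is None else np.array(d,float))[0,0]
    return np.array(m["position"],float),rot(m["orientation"])@np.array([u[0],-u[1],-1.])
def at_z(m,p,z):
    o,d=ray(m,p); return o+d*(z-o[2])/d[2]
Z={"loose_cap_top":16,"open_bottle_mouth":181,"capped_bottle_top":184,"tin_rim":54,"cup_rim":76}
E
python3 - <<'E'
from h import *
for c in("scene","side"):
    im=get_image(c); cv2.imwrite(f"pics/{c}0.png",im); m=camera_model(c)
    print(c,{k:np.round(np.array(v,float),3).tolist() for k,v in m.items()})
    for n,z in Z.items():
        for r in tip_of(c,n)[:3]: print(n,round(r["conf"],2),np.round(r["at"],1),np.round(at_z(m,r["at"],z)))
o=get_obs();print(o["ee_pos"],rot(o["orientation"]).round(3),o["t"])
E
```

```text
scene {'mtx': [[449.2, 0.0, 256.264], [0.0, 449.2, 190.322], [0.0, 0.0, 1.0]], 'position': [22.965, 734.941, 998.755], 'orientation': [0.296, -0.957, -2.378]}
loose_cap_top 0.6 [337.2 156.7] [ 427. -317.   16.]
open_bottle_mouth 0.94 [166.8 263.8] [501. 383. 181.]
capped_bottle_top 0.9 [204.4 207.4] [537. 210. 184.]
tin_rim 0.91 [273.7 206.9] [460.  14.  54.]
tin_rim 0.17 [335.3 159. ] [ 411. -264.   54.]
cup_rim 0.91 [315.9 164.4] [ 439. -185.   76.]
side {'mtx': [[494.361, 0.0, 257.335], [0.0, 494.361, 191.052], [0.0, 0.0, 1.0]], 'position': [108.732, 1133.977, 957.426], 'orientation': [0.196, -1.306, -2.499]}
loose_cap_top 0.45 [304.9 173.1] [ 421. -302.   16.]
loose_cap_top 0.3 [266.3 213. ] [474. -35.  16.]
loose_cap_top 0.23 [214.5 206.9] [637.  -5.  16.]
open_bottle_mouth 0.96 [196.7 256.6] [506. 383. 181.]
capped_bottle_top 0.85 [210.3 208.8] [549. 210. 184.]
tin_rim 0.62 [266.  213.4] [459.  15.  54.]
cup_rim 0.71 [291.8 176. ] [ 437. -177.   76.]
[ 191.74993044 -594.82231821  239.6658731 ] [[ 0.307 -0.     0.952]
 [-0.952  0.     0.307]
 [-0.    -1.    -0.   ]] 0.6
```

View pics/scene0.png

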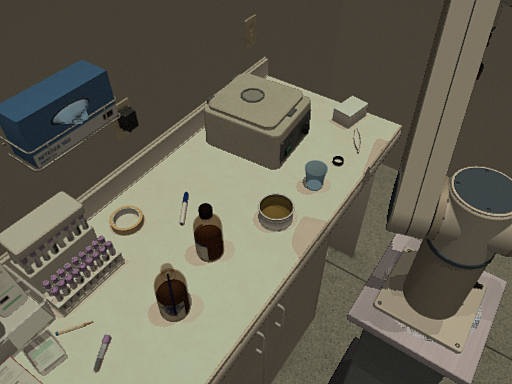

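View pics/side0.png

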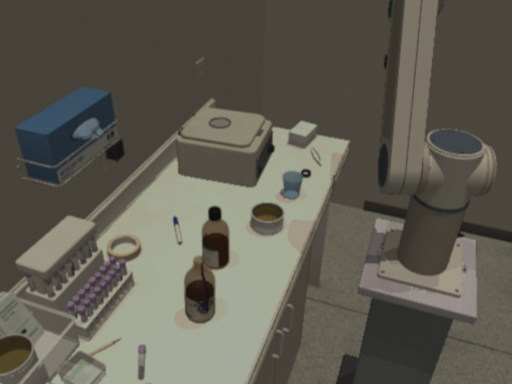

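The scene view shows the open bottle (bare neck with dye runs) on the left, mouth at about (167,266). The capped one is at (205,208), the tin at (276,210), the cup at (315,172) and the cap at (338,160). The side view agrees. The cap estimate is loose, about 15 mm between views, so I'll move above it and refine with the wrist camera. The orientation stays fixed and the fingers shut for pointing.

>>> arm_command([
  [-5,0,8,0],
  [-10,0,15,0],
  [-10,0,15,0],
  [-10,0,15,0],
  [-10,0,15,0],
  [-10,0,15,0],
  [-10,0,15,0],
  [-10,0,15,0],
  [-10,0,15,0],
  [-10,0,15,0],
  [-10,0,15,0],
  [-10,0,15,0],
  [-10,0,15,0],
  [-10,0,15,0],
  [-10,0,15,0],
  [-10,0,15,0],
  [-10,0,15,0],
  [-10,0,15,0],
  [-5,0,10,0],
  [0,0,0,0],
], gripper=0)

```text
t: 2.27
ee_pos: [397.6, -337.6, 239.8]
orientation: [-1.341, 0.974, -0.974]
ft_force: [-0.3, 0.3, 0.6]
width: 0.7
```

```bash
cat > look.py <<'E'
from h import *
import sys
tag=sys.argv[1]; m=camera_model("wrist"); im=get_image("wrist"); cv2.imwrite(f"pics/w{tag}.png",im)
for n in sys.argv[2:]:
    for r in tip_of("wrist",n)[:2]: print(n,round(r["conf"],2),np.round(r["at"],1),np.round(at_z(m,r["at"],Z[n]),1))
o=get_obs();Rm=rot(o["orientation"]);print("t",o["t"],"ee",np.round(o["ee_pos"],1),Rm.round(3).tolist(),o["width"],"cam",m["position"])
E
python3 look.py 1 loose_cap_top cup_rim tin_rim
python3 - <<'E'
from h import *
m=camera_model("scene")
for n,p in dict(boxNear=(275,162),boxL=(207,140),whitebox=(345,125),cap=(338,160)).items(): print(n,at_z(m,p,0).round())
for p in((206,113),(278,135),(310,100)): print("machine top@z150",at_z(m,p,130).round())
E
```

```text
loose_cap_top 0.77 [239.  129.5] [ 423.6 -313.9   16. ]
cup_rim 0.78 [98.3 80.8] [ 435. -180.   76.]
t 2.4667 ee [ 396.  -340.   239.7] [[0.307, -0.0, 0.952], [-0.952, -0.0, 0.307], [0.0, -1.0, -0.0]] 0.24290554608138606 cam [ 478.07832664 -312.81049607  384.43309226]
boxNear [ 589. -195.    0.]
boxL [ 842. -155.    0.]
whitebox [ 489. -502.    0.]
cap [ 424. -321.   -0.]
machine top@z150 [ 823. -142.  130.]
machine top@z150 [ 574. -180.  130.]
machine top@z150 [ 585. -395.  130.]
```

View pics/w1.png

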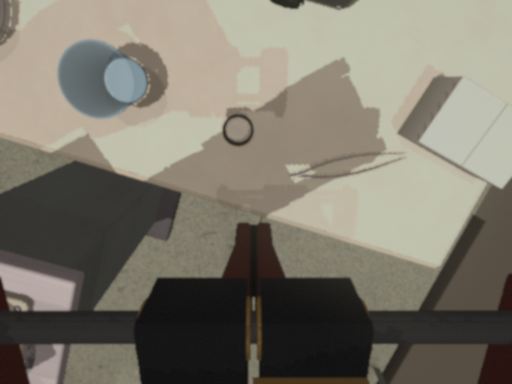

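The wrist view shows the cap ring centred at about (239,130), which gives (423.6, -313.9). The cup is at (95,80), well clear. Next: shift and descend, with the tips 35 mm over the cap.

>>> arm_command([
  [-4,0,8,0],
  [-4,0,9,0],
  [-4,0,9,0],
  [-4,10,8,0],
  [0,18,0,0],
  [0,20,0,0],
  [0,20,0,0],
  [0,20,0,0],
  [0,20,0,0],
  [0,20,0,0],
  [0,20,0,0],
  [0,14,0,0],
  [0,7,0,0],
  [0,3,0,0],
  [0,0,0,0],
  [0,0,0,0],
  [0,0,0,0],
])

```text
t: 3.88
ee_pos: [424.4, -314.4, 68.5]
orientation: [-1.341, 0.975, -0.978]
ft_force: [-0.1, -0.9, 0.8]
width: 0.4
```

```bash
python3 look.py 2 loose_cap_top open_bottle_mouth tin_rim
```

```text
loose_cap_top 0.71 [247.3 216.7] [ 423.1 -312.4   16. ]
t 4.0833 ee [ 424.1 -314.4   68.3] [[0.307, 0.001, 0.952], [-0.952, -0.001, 0.307], [0.001, -1.0, 0.001]] 0.6446535242538168 cam [ 504.86650258 -289.68782366  213.15509182]
```

View pics/w2.png

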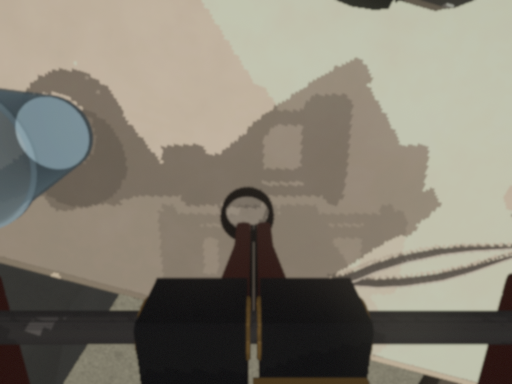

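The wrist view shows the fingertips over the cap ring at (247,214), within 2 mm. I'll hold here, then rise and swing across, keeping clear of the capped bottle.

>>> arm_command([
  [0,0,0,0],
  [0,0,0,0],
  [0,0,0,0],
  [0,0,0,0],
  [0,0,0,0],
  [0,0,0,0],
  [0,0,0,0],
  [0,0,0,0],
  [0,0,0,0],
  [0,0,0,0],
  [0,0,0,0],
  [0,0,0,0],
  [0,0,0,0],
  [0,0,0,0],
  [0,0,0,0],
  [0,0,0,0],
  [0,0,0,0],
  [0,0,0,0],
  [0,0,0,0],
  [0,0,0,0],
])

```text
t: 5.75
ee_pos: [423.8, -314.1, 67.7]
orientation: [-1.341, 0.977, -0.976]
ft_force: [-0.0, 0.3, 0.3]
width: 0.8
```

>>> arm_command([
  [0,-8,0,0],
  [0,-16,0,0],
  [0,-24,0,0],
  [0,-24,0,0],
  [0,-24,0,0],
  [0,-24,0,0],
  [0,-24,0,0],
  [0,-24,0,0],
  [0,-24,0,0],
  [0,-24,0,0],
  [0,-24,0,0],
  [0,-16,0,0],
  [0,-6,0,0],
  [0,0,0,0],
])

```text
t: 6.92
ee_pos: [424.3, -314.5, 331.5]
orientation: [-1.341, 0.974, -0.979]
ft_force: [-0.1, 0.6, -0.2]
width: 0.7
```

>>> arm_command([
  [-9,0,3,0],
  [-18,0,6,0],
  [-27,0,9,0],
  [-27,0,9,0],
  [-27,0,9,0],
  [-27,0,9,0],
  [-27,0,9,0],
  [-27,0,9,0],
  [-27,0,9,0],
  [-27,0,9,0],
  [-27,0,9,0],
  [-27,0,9,0],
  [-27,0,9,0],
  [-27,0,9,0],
  [-27,0,9,0],
  [-27,0,9,0],
  [-27,0,9,0],
  [-27,0,9,0],
  [-27,0,9,0],
  [-27,0,9,0],
])

```text
t: 8.58
ee_pos: [427.6, 227.9, 327.9]
orientation: [-1.344, 0.978, -0.975]
ft_force: [1.0, -0.7, 0.1]
width: 0.5
```

>>> arm_command([
  [-27,0,9,0],
  [-27,0,9,0],
  [-27,0,9,0],
  [-27,0,9,0],
  [-18,0,6,0],
  [-9,0,3,0],
  [0,0,0,0],
  [0,0,0,0],
])

```text
t: 9.25
ee_pos: [429.8, 368.3, 328.4]
orientation: [-1.344, 0.977, -0.976]
ft_force: [0.2, -0.3, 0.3]
width: 0.5
```

```bash
python3 look.py 3 open_bottle_mouth capped_bottle_top tin_rim; python3 -c "
from h import *
print(np.round(get_obs()['qpos'],2))"
```

```text
open_bottle_mouth 0.75 [256.   93.4] [501. 387. 181.]
capped_bottle_top 0.59 [465.8 116.9] [538.8 206.2 184. ]
tin_rim 0.96 [510.3 211.3] [455.4  -1.5  54. ]
t 9.45 ee [430.6 367.8 329.6] [[0.306, -0.0, 0.952], [-0.952, -0.0, 0.306], [0.0, -1.0, -0.0]] 0.25782817384977763 cam [510.65774085 393.25098892 472.85445264]
[ 0.69  0.24  1.67 -0.    1.23  1.95]
```

View pics/w3.png

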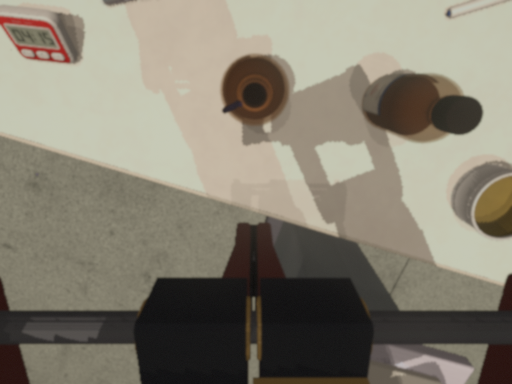

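The wrist view shows the open, bare mouth at (256,95), which gives about (501, 387). The black-capped bottle is at (457,113). I'll point at the open one.

>>> arm_command([
  [0,0,8,0],
  [0,0,15,0],
  [1,0,16,0],
  [1,0,16,0],
  [1,0,12,0],
  [0,8,5,0],
  [0,16,0,0],
  [0,18,0,0],
  [0,18,0,0],
  [0,18,0,0],
  [0,12,0,0],
  [0,6,0,0],
  [0,0,0,0],
  [0,0,0,0],
  [0,0,0,0],
])

```text
t: 10.7
ee_pos: [500.6, 388.5, 234.8]
orientation: [-1.339, 0.976, -0.977]
ft_force: [0.3, 1.0, 0.1]
width: 0.4
```

```bash
python3 look.py 4 open_bottle_mouth tin_rim
```

```text
open_bottle_mouth 0.6 [250.8 214.1] [501.2 388.9 181. ]
t 10.85 ee [500.5 388.5 234.7] [[0.307, 0.001, 0.952], [-0.952, 0.001, 0.307], [-0.001, -1.0, 0.002]] 0.83604222888193 cam [581.02616985 412.96331503 379.48770118]
```

View pics/w4.png

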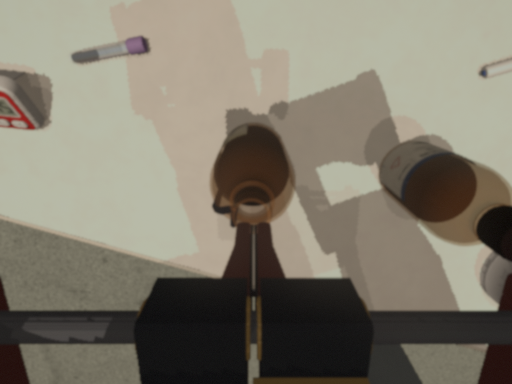

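The fingertips are over the open mouth, at (253,211) in the wrist view, within about 1 mm. I'll hold, then retreat up and back and swing to the tin.

>>> arm_command([
  [0,0,0,0],
  [0,0,0,0],
  [0,0,0,0],
  [0,0,0,0],
  [0,0,0,0],
  [0,0,0,0],
  [0,0,0,0],
  [0,0,0,0],
  [0,0,0,0],
  [0,0,0,0],
  [0,0,0,0],
  [0,0,0,0],
  [0,0,0,0],
  [0,0,0,0],
  [0,0,0,0],
  [0,0,0,0],
  [0,0,0,0],
  [0,0,0,0],
  [0,0,0,0],
  [0,0,0,0],
])

```text
t: 12.52
ee_pos: [500.1, 388.1, 233.7]
orientation: [-1.341, 0.977, -0.977]
ft_force: [-0.1, 0.5, 0.1]
width: 0.7
```

>>> arm_command([
  [0,-8,0,0],
  [0,-16,0,0],
  [0,-20,0,0],
  [0,-20,0,0],
  [0,-12,0,0],
  [-2,-4,-7,0],
  [-5,0,-15,0],
  [-5,0,-15,0],
  [-5,0,-15,0],
  [-4,0,-12,0],
  [-1,0,-3,0],
  [0,0,0,0],
])

```text
t: 13.52
ee_pos: [428.6, 388.5, 313.6]
orientation: [-1.342, 0.976, -0.976]
ft_force: [0.4, 0.5, -0.2]
width: -0.0
```

>>> arm_command([
  [9,0,-3,0],
  [18,0,-6,0],
  [25,0,-8,0],
  [25,0,-8,0],
  [25,0,-8,0],
  [25,0,-8,0],
  [25,0,-8,0],
  [25,0,-8,0],
  [25,0,-8,0],
  [25,0,-8,0],
  [25,0,-8,0],
  [25,0,-8,0],
  [25,0,-8,0],
  [25,0,-8,0],
  [18,0,-6,0],
  [9,0,-3,0],
  [0,0,0,0],
  [0,0,0,0],
])

```text
t: 15.02
ee_pos: [429.8, 16.3, 313.7]
orientation: [-1.34, 0.978, -0.978]
ft_force: [1.1, -0.5, -0.2]
width: 0.5
```

```bash
python3 look.py 5 tin_rim cup_rim
```

```text
cup_rim 0.7 [400.3 198.9] [ 432.7 -177.7   76. ]
t 15.1667 ee [429.7  17.3 313.6] [[0.308, -0.0, 0.952], [-0.952, 0.0, 0.308], [-0.0, -1.0, 0.0]] 0.24826163325671524 cam [510.4817216   40.72607439 458.29623912]
```

View pics/w5.png

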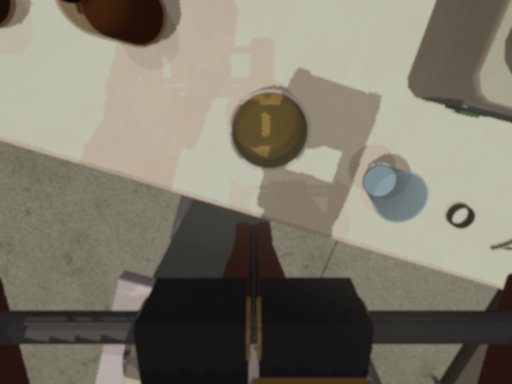

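The tin's rim circle is centred at about (270,128), radius about 39. I'll turn that pixel into a position.

```bash
python3 -c "
from h import *
m=camera_model('wrist')
for p in((270,128),(231,128),(309,128)): print(at_z(m,p,54).round(1))
for r in silhouettes('wrist','tin_rim')[:2]: print(r['conf'],r['at'],at_z(m,r['at'],54).round(1))
o=get_obs(); print(rot(o['orientation']).T@(at_z(m,(270,128),54)-o['ee_pos']))"
```

```text
[463.9   4.9  54. ]
[449.1  50.8  54. ]
[478.7 -40.9  54. ]
0.77 [267.9, 130.7] [460.    6.3  54. ]
[ 22.45028282 259.62817959  28.72836233]
```

>>> arm_command([
  [4,0,6,0],
  [6,0,8,0],
  [6,0,8,0],
  [4,8,6,0],
  [0,16,0,0],
  [0,20,0,0],
  [0,20,0,0],
  [0,20,0,0],
  [0,20,0,0],
  [0,18,0,0],
  [0,12,0,0],
  [0,6,0,0],
  [0,0,0,0],
  [0,0,0,0],
])

```text
t: 16.38
ee_pos: [462.8, 6.1, 173.5]
orientation: [-1.341, 0.977, -0.976]
ft_force: [-0.0, 0.1, 0.7]
width: 0.7
```

```bash
python3 look.py 6 tin_rim; python3 -c "
from h import *
m=camera_model('wrist')
for r in silhouettes('wrist','tin_rim')[:2]: print(r['conf'],r['at'],at_z(m,r['at'],54).round(1))"
```

```text
tin_rim 0.89 [253.9 190.5] [458.3   2.4  54. ]
t 16.4833 ee [463.2   6.1 174.3] [[0.307, 0.001, 0.952], [-0.952, -0.0, 0.307], [0.0, -1.0, 0.001]] 0.4982254727160379 cam [543.46309181  30.65111569 318.01117019]
0.85 [254.5, 181.8] [466.3   4.3  54. ]
```

View pics/w6.png

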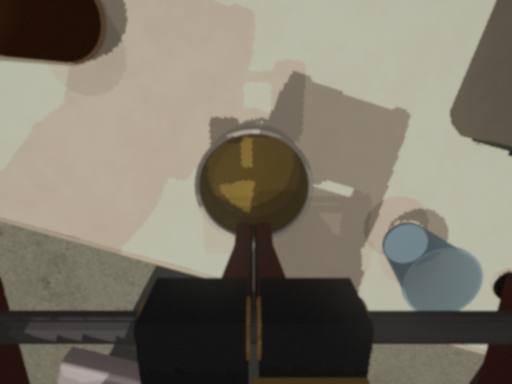

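The rim spans columns 196–311 and rows about 126–240, so its centre is about (253,183), or (464,4). That is within 2 mm of the TCP. I'll descend to 40 mm over the rim and hold.

>>> arm_command([
  [0,6,0,0],
  [1,12,0,0],
  [1,14,0,0],
  [0,14,0,0],
  [0,11,0,0],
  [0,6,0,0],
  [0,0,0,0],
  [0,0,0,0],
  [0,0,0,0],
  [0,0,0,0],
  [0,0,0,0],
  [0,0,0,0],
  [0,0,0,0],
  [0,0,0,0],
  [0,0,0,0],
  [0,0,0,0],
  [0,0,0,0],
  [0,0,0,0],
  [0,0,0,0],
  [0,0,0,0],
])

```text
t: 18.2
ee_pos: [463.0, 4.3, 110.6]
orientation: [-1.341, 0.977, -0.976]
ft_force: [-0.5, -1.2, -0.1]
width: 0.2
```

>>> arm_command([
  [0,0,0,0],
  [0,0,0,0],
  [0,0,0,0],
  [0,0,0,0],
  [0,0,0,0],
  [0,0,0,0],
  [0,0,0,0],
  [0,0,0,0],
  [0,0,0,0],
  [0,0,0,0],
  [0,0,0,0],
  [0,0,0,0],
])

```text
t: 19.2
ee_pos: [463.0, 4.3, 110.7]
orientation: [-1.341, 0.977, -0.976]
ft_force: [1.1, 0.7, 0.5]
width: 0.5
```

```bash
python3 look.py 7 tin_rim; python3 -c "
from h import *
cv2.imwrite('pics/scene7.png',get_image('scene'))"
```

```text
tin_rim 0.95 [252.3 217.7] [460.2   2.4  54. ]
t 19.3 ee [463.    4.3 110.7] [[0.307, -0.0, 0.952], [-0.952, -0.0, 0.307], [-0.0, -1.0, -0.0]] 0.20823267506783472 cam [543.67015342  28.86351256 255.28415815]
```

View pics/scene7.png

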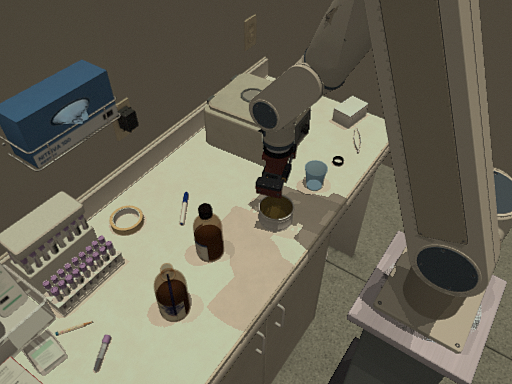

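The scene picture shows everything in its first place: bottles at (172,290) and (208,235), tin at (276,210), cup at (315,172), cap at (338,160). The gripper is over the tin, so I'm handing in.

```bash
python3 -c "
from workcell import close_job
print(close_job())"
```

```text
the job is handed in; nothing more can be done
None
```

I pointed with shut fingertips from straight above, in the order asked, and handed the job in at about 19 s, still pointing at the tin:

| Pointed at | Fingertip height | Hold | Offset from measured centre |
|---|---|---|---|
| Loose cap | about 35 mm above its top | about 2 s | within 2 mm |
| Mouth of the open bottle (the left one) | about 36 mm above | about 2 s | within about 1 mm |
| Middle of the front tin | about 40 mm above the rim | over 2 s before hand-in | see below |

- **Last checks:** the final scene picture shows the bottles, cup, cap and tin in their first places. The wrist force readings I saw stayed near 1 N, which is noise. I kept to the robot's side of the capped bottle when passing it, at least about 110 mm high, and did not point at it.
- **Disagreements:** the estimates of the tin's centre differed. The first camera views put it about 10 mm further left, and the close network readings came out 3–8 mm from my reading of the rim circle. I trusted the rim circle as seen from close by, and the last network reading there was about 3 mm off the fingertips.

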